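# Flip the jewellery box open

## Robot

A 7-joint arm with a two-finger parallel gripper is mounted at the origin on the work surface. World frame = base frame: x ahead of the robot, y to its left, z up, the work surface at z = 0. Lengths are in m, angles in rad, forces in N, time in s.
With the tool pointing down it reaches from about 0.375 to 0.925 m from the base axis. Payload 3.1 kg.
Tool frame: the origin (TCP) lies between the finger pads; the fingertips stand 19 mm ahead of it and the grasp point (between the pads) is the TCP; z points along the fingers, y is the direction in which the jaws open and shut (so a half turn about z gives the same grasp; the last joint's range is limited). The gripper opens to 85 mm and grips with 20 to 120 N. Pads are 22 mm wide; open, the fingers measure 114 mm over their backs; the gripper's body (76 mm by 85 mm) begins 54 mm behind the grasp point. The pads swing forward as they close: fully open they stand 13 mm farther back than shut.
Start: joints at [-1.22, 0.383, 0.044, 1.598, -0.018, 1.161, -0.05], TCP at [0.282, 0.586, 0.213] pointing down, gripper open.
Joint ranges: [-2.61, 2.61], [-0.41, 2.15], [-1.48, 1.57], [0, 2.5], [-1.57, 4.71], [0.05, 1.97], [-2.85, 2.85]. Speed limits (rad/s): [2.79, 2.79, 3.14, 3.14, 3.14, 3.14, 3.14].

## Interface

Orientations are given as a unit quaternion [x, y, z, w].
In Python, from bench import move_ptp, movel, move_j, move_gripper, pause, inverse_kinematics, read_camera, camera_params, MotionError, sign_off, look_for, tip_of, read_time_s, read_qpos, read_joint_vel, read_effort, read_eef_pos, read_tcp_rot, read_ft_force, read_ft_torque, read_finger_gap gives the robot as it stands. Calls block until the motion is done:
- move_ptp(position, orientation): joint-space move of the TCP to a pose.
- movel(position, orientation=None, speed=0.15): straight line of the TCP; orientation=None keeps the orientation; speed is the mean speed in m/s.
- move_j(angles): joint-space move.
- move_gripper(opening, effort=None): finger opening in m; effort is the grip in N (None keeps the last); returns when the fingers have stopped.
- pause(seconds).
- inverse_kinematics(position, orientation): joint angles nearest the present ones, or None.
- read_camera(name): name is "scene" or "top" or "wrist"; returns the picture (400x640x3 uint8, red, green, blue); there is no depth.
- camera_params(name): a dict with "K" (3x3 intrinsics, pixels), "dist_coeffs" ([k1, k2, p1, p2, k3] as OpenCV has them; the pictures are not rectified), "camera_from_world" (4x4, takes a point from world to camera coordinates). Camera axes: x right, y down, z forward; pixel columns grow to the right and rows downward; lengths in m; the calibration is good to about 2 mm. A picture is of the moment at which its call begins: read the wrist's pose just before it. camera_params takes no time and is no camera call; for the wrist camera it gives the pose at the moment of the call.
A pose or a line that the arm cannot do raises MotionError and nothing moves.
- sign_off(): hands the job in, once; it reports no verdict.
Trained networks look in the newest picture that a camera, given by its name, has taken for a name from the list of things; names that differ only in an ending like _2 or _b are one class to them, and where a whole thing is asked for, a point or a joint stands for the part that bears it (a point fixed in the world has none). Each returns a list of dicts, best first, with "confidence" (0 to 1); they miss things now and then, are a little off and sometimes report something else, mostly with a low value. They report only what shows in the picture. A call takes as long as a camera call. They do not tell look-alikes from the thing itself.
- look_for(camera, name): "at" ([column, row] in pixels, amid what is visible of it).
- tip_of(camera, name): "at" ([column, row] in pixels: a listed point, or the origin of a listed thing).
Readings, each from a call of its own:
- read_time_s(): time.
- read_qpos(): joint angles.
- read_joint_vel(): joint speeds.
- read_effort(): joint torques, N m.
- read_eef_pos(): TCP position.
- read_tcp_rot(): TCP orientation.
- read_ft_force(): force on the tool from outside, world axes, zero at the start.
- read_ft_torque(): the same for the moment, N m.
- read_finger_gap(): finger opening in m.
Only numpy, scipy, OpenCV 4.12 (cv2) and the standard library are available. Lean on these libraries where they do the work, as an engineer would, in place of code of your own. Each camera call takes 0.05 s, during which the arm holds its last target.

## Task

The aluminium tin is in the way in front of the oak jewellery box: first push it sideways, to either side, until no part of it is in front of the box, keeping it standing on the dresser top and never lifting it. Then put a fingertip under the brass tab and flip the lid up and right over, so that it stays open by itself, leaning back at its stop. Leave the other things where they are, and take the hand away.

Things in the scene. Friction and masses are not known exactly. Their poses are not given: they have to be found in the camera images.
- jewel_box: oak jewellery box, 100 mm deep (own x) by 130 mm wide (own y), 60 mm high closed; it stands firmly on the dresser top and does not shift. It is turned: its front, with the brass tab, faces roughly the right of the robot (-y). Origin: centre of its underside; +x points from its front to its hinged back, +y to its left as seen from the front, +z up
- lid_hinge (a point): point on the hinge line of the box's lid, mid-width, 50 mm above the dresser top and 50 mm behind the box's centre; axes as those of the box. The hinge line runs along the box's y
- lid_tab (a point): middle of the front edge of the brass tab on the lid; it moves with the lid. The tab is 50 mm wide and 8 mm thick, sticks out 22 mm beyond the lid's front edge (26 mm beyond the box's front wall), its underside 51 mm above the dresser top when shut; the space below it is open. It is 126 mm from the hinge line
- box_lid (a joint): opening angle of the lid, rad: 0 shut, 1.92 fully back against its stop. The lid (oak, 104 x 138 x 10 mm, about 0.14 kg, free hinge with hardly any friction) falls shut by itself below about 1.5 rad and falls back to its stop by itself above about 1.65
- tin_center (a point): centre (half-way up) of the round lidded aluminium tin with a green disc on its lid, 60 mm across, 42 mm high, about 0.11 kg, standing loose and upright on the dresser top in front of the box's tab
- tray: shallow white ceramic tray, 260 x 190 mm, rim 14 mm high, fixed, to the left or right of the box; origin centre of underside
- book: blue book lying flat, 200 x 150 x 24 mm, fixed, to the other side of the box; origin centre of underside
- watch: steel wristwatch lying flat open in the tray, case 40 mm across, 10 mm high, with bracelet 152 mm long; origin centre of underside. Bystander
- ring_cone: clear glass ring cone standing in the tray, foot 56 mm across, 82 mm high; origin centre of underside. Bystander
- comb: black plastic comb lying in the tray, 150 x 31 x 5 mm; origin near centre of underside. Bystander
- candle_jar: amber glass candle jar with a wooden cap, 64 mm across, 70 mm high, standing on the blue book; origin centre of underside. Bystander
- scent_bottle: green glass scent bottle with a black cap, 30 x 50 mm, 95 mm high, standing on the blue book; origin centre of underside. Bystander
- hairbrush: wooden hairbrush lying towards the far edge of the dresser top, about 210 mm long, 30 mm high; origin under the neck between head and handle. Bystander
- tin: the same tin; origin centre of its underside
There are look-alikes about, which are no part of the job. Of the things that look like the jewel_box, the larger one is meant. There is more than one size of the tin; the job needs the smaller.

How it is judged:
By the outcome, as a careful person would: the job done as asked, in the order asked, and still so for the second after the job is handed in, with the robot touching nothing.
It also fails if it takes over 45 s, if anything falls off the work surface, if the arm or the gripper's body presses on something with over 40 N, if the wrist force passes 120 N, or if a joint passes its speed limit or range.

## Working session

There is one attempt and no reset: what is moved stays moved. The work goes in short steps, each a Python script; the robot and the scene stay as the last script left them, time stands still between calls to the robot, and variables do not carry over. Pictures are saved under pics/ and viewed, and the job is handed in when it is done.

```bash
mkdir -p pics
python3 - <<'E'
from bench import *
import cv2
for c in ["scene","top","wrist"]:
    im=read_camera(c); cv2.imwrite(f"pics/{c}0.png",im[:,:,::-1])
    p=camera_params(c); print(c,p["K"],p["dist_coeffs"],p["camera_from_world"])
    for n in ["jewel_box","lid_tab","lid_hinge","tin","tin_center"]:
        print(n,[(d["at"],round(d["confidence"],2)) for d in tip_of(c,n)])
print(read_time_s(),read_eef_pos(),read_tcp_rot())
E
```

```text
scene [[459.16649429   0.         322.34596549]
 [  0.         459.16649429 198.14089938]
 [  0.           0.           1.        ]] [-0.12077808  0.          0.          0.          0.        ] [[-0.61317235  0.78982167 -0.01419169  0.35316583]
 [ 0.54464843  0.40968492 -0.73178983 -0.24823152]
 [-0.57216934 -0.45644277 -0.68138259  1.41672719]
 [ 0.          0.          0.          1.        ]]
jewel_box [([409.7, 194.4], 0.87), ([341.5, 226.4], 0.76)]
lid_tab [([314.4, 197.1], 0.68), ([477.0, 268.1], 0.66), ([394.8, 175.5], 0.63)]
lid_hinge [([418.7, 194.0], 0.96), ([355.7, 228.4], 0.73), ([309.2, 315.1], 0.2)]
tin [([316.6, 206.0], 0.87), ([287.7, 187.4], 0.73)]
tin_center [([316.5, 197.0], 0.69), ([287.0, 175.7], 0.64)]
top [[465.39538825   0.         329.69648894]
 [  0.         465.39538825 193.49196958]
 [  0.           0.           1.        ]] [-0.02290052  0.          0.          0.          0.        ] [[-0.06313484 -0.99800347  0.00175293  0.01680846]
 [-0.9769899   0.06144675 -0.20424259  0.57461937]
 [ 0.2037271  -0.01460741 -0.97891874  1.21486359]
 [ 0.          0.  
[... 318 characters left out ...]
13.3], 0.58)]
tin_center [([384.6, 215.2], 0.76), ([349.0, 214.3], 0.75)]
wrist [[327.5289731    0.         323.12049877]
 [  0.         327.5289731  199.19474614]
 [  0.           0.           1.        ]] [-0.04714193  0.          0.          0.          0.        ] [[ 4.34046647e-01  9.00890384e-01 -1.55202053e-04 -6.50140309e-01]
 [ 8.67923244e-01 -4.18116974e-01  2.68118330e-01 -3.41624386e-02]
 [ 2.41480333e-01 -1.16510566e-01 -9.63385975e-01  3.78370630e-01]
 [ 0.00000000e+00  0.00000000e+00  0.00000000e+00  1.00000000e+00]]
jewel_box []
lid_tab []
lid_hinge []
tin []
tin_center []
0.9 [0.28201359 0.58566118 0.2133009 ] [ 2.22488823e-01  9.74935240e-01  3.18844573e-05 -4.72993820e-07]
```

View pics/scene0.png

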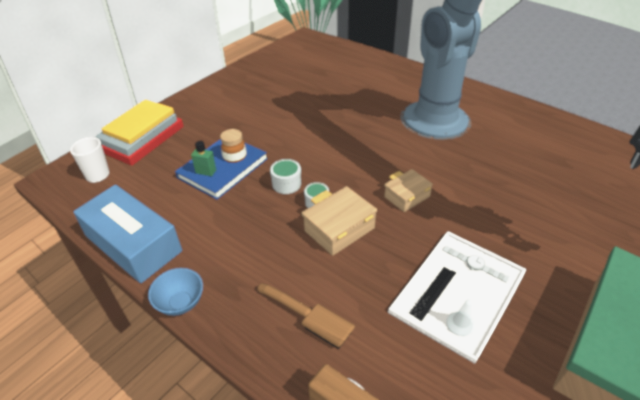

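View pics/top0.png

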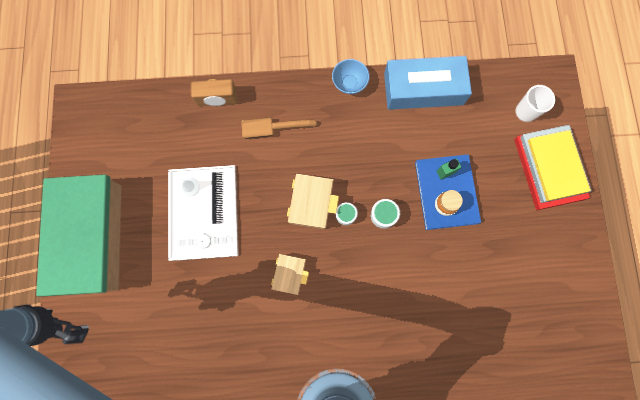

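Run:
```python
import cv2
a=cv2.imread("pics/top0.png")[120:320,220:420]
cv2.imwrite("pics/topcrop.png",cv2.resize(a,(600,600),interpolation=cv2.INTER_CUBIC))
a=cv2.imread("pics/scene0.png")[140:270,250:450]
cv2.imwrite("pics/scenecrop.png",cv2.resize(a,(800,520),interpolation=cv2.INTER_CUBIC))
```

```text
(no output)
```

View pics/topcrop.png

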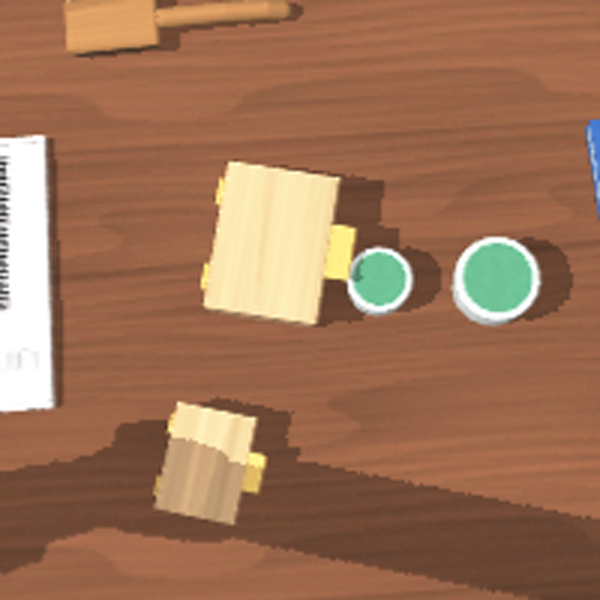

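View pics/scenecrop.png

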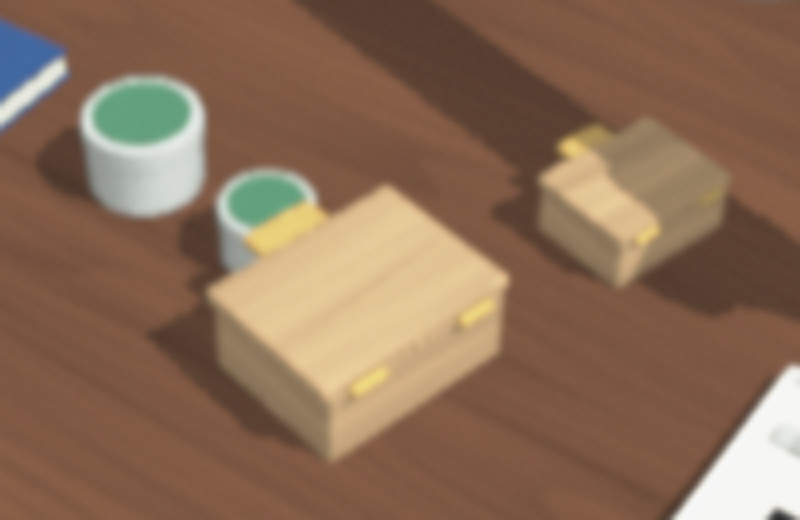

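The candidates in the top view are:
- **Boxes:** (313,201) and (290,274). The one at (313,201) is larger, so it is meant.
- **Tins:** (347,213) and (386,213). The one at (347,213) is smaller and stands at the tab, so it is meant.

Both crops confirm this. Next I'll fit the poses.

```bash
cat > geo.py <<'E'
import numpy as np,cv2
from scipy.optimize import least_squares
from bench import *
def proj(c,P):
    p=camera_params(c);T=np.array(p["camera_from_world"])
    r,_=cv2.Rodrigues(T[:3,:3])
    return cv2.projectPoints(np.asarray(P,float).reshape(-1,3),r,T[:3,3],np.array(p["K"]),np.array(p["dist_coeffs"]))[0].reshape(-1,2)
def onplane(c,uv,z):
    p=camera_params(c);T=np.array(p["camera_from_world"])
    n=cv2.undistortPoints(np.array(uv,float).reshape(1,1,2),np.array(p["K"]),np.array(p["dist_coeffs"])).ravel()
    d=T[:3,:3].T@np.array([n[0],n[1],1]);o=-T[:3,:3].T@T[:3,3]
    return (o+d*(z-o[2])/d[2])
E
python3 - <<'E'
from geo import *
L=np.array([[-.054,-.069,.06],[-.054,.069,.06],[.05,-.069,.06],[.05,.069,.06],[-.076,-.025,.059],[-.076,.025,.059]])
top=np.array([[340,178],[318,325],[230,162],[204,308],[355,228],[350,280]])/3+[220,120]-1/3
sc=np.array([[210,293],[387,186],[332,400],[508,280],[248,240],[303,206]])/4+[250,140]-.375
def W(q,P):
    c,s=np.cos(q[2]),np.sin(q[2]);return np.c_[q[0]+c*P[:,0]-s*P[:,1],q[1]+s*P[:,0]+c*P[:,1],P[:,2]]
def f(q,cs=("top","scene")):
    return np.concatenate([(proj(c,W(q,L))-{"top":top,"scene":sc}[c]).ravel() for c in cs])
for cs in [("top",),("scene",),("top","scene")]:
    r=least_squares(f,[.5,0,1.5],kwargs={"cs":cs},loss="soft_l1"); print(cs,r.x,r.cost); print(np.round(f(r.x,cs).reshape(-1,2),1).tolist())
q=r.x
for c,uv in [("top",(346.5,213.7)),("top",(385.5,212.7))]: print(c,onplane(c,uv,.042),onplane(c,uv,.058))
sct=(np.array([265,198])/4+[250,140]); print("scene",onplane("scene",sct,.042), onplane("scene",(np.array([142,113])/4+[250,140]),.058))
print("scene center",onplane("scene",(316.5,197),.021),onplane("top",(349,214.3),.021))
print("small box",onplane("top",(288.5,274),.045)); print("tabs",onplane("top",(300,60),.0))
def disc(c,name):pass
E
```

```text
('top',) [0.55881635 0.03582465 1.36042566] 0.5172342544123287
[[0.1, -0.2], [0.0, 0.1], [-0.5, -0.2], [-0.1, 0.1], [0.7, -0.1], [-0.2, 0.4]]
('scene',) [0.56167779 0.04160352 1.37363118] 2.5187785439336228
[[-0.5, 0.7], [0.0, 0.3], [-0.2, -0.3], [1.1, -0.5], [-1.3, 0.3], [1.2, -0.7]]
('top', 'scene') [0.5594228  0.03838112 1.37079653] 8.439003483848175
[[-1.1, -0.6], [-0.7, -0.3], [-1.7, -0.3], [-0.8, 0.2], [-0.3, -0.6], [-1.0, -0.1], [-1.0, -0.6], [-0.4, -0.7], [-0.9, -1.6], [0.5, -1.6], [-1.7, -0.8], [0.7, -1.8]]
top [ 0.51855423 -0.06221075  0.042     ] [ 0.51597825 -0.0614336   0.058     ]
top [ 0.51456773 -0.16960633  0.042     ] [ 0.51204219 -0.16747038  0.058     ]
scene [ 0.51987255 -0.061599    0.042     ] [ 0.51730982 -0.16201045  0.058     ]
scene center [ 0.52310901 -0.05887241  0.021     ] [ 0.51980081 -0.07008868  0.021     ]
small box [0.36490971 0.10423782 0.045     ]
tabs [1.00855759 0.04399069 0.        ]
```

```bash
cat >> geo.py <<'E'
from scipy.spatial.transform import Rotation as R
BX,BY,YAW=.5600,.0385,1.368
c,s=np.cos(YAW),np.sin(YAW)
def w(x,y,z): return [BX+c*x-s*y,BY+s*x+c*y,z]
ex=np.array([c,s,0]);ey=np.array([-s,c,0]);ez=np.array([0,0,1.])
def ori(pitch,sgn):   # tool z = cos(p)*ex - sin(p)*ez, tool y=sgn*ey
    z=np.cos(pitch)*ex-np.sin(pitch)*ez;y=sgn*ey
    return R.from_matrix(np.c_[np.cross(y,z),y,z]).as_quat()
E
python3 - <<'E'
from geo import *
for sg in (1,-1):
    q=inverse_kinematics(w(-.106,-.036,.15),ori(np.pi/2,sg)); print(sg,q)
    for p in (35,45,55,60):
        for x,z in((-.09,.05),(.04,.2),(.08,.2)):
            print(p,x,z,np.round(inverse_kinematics(w(x,0,z),ori(np.radians(p),sg)) if inverse_kinematics(w(x,0,z),ori(np.radians(p),sg)) is not None else [0],2))
E
```

```text
1 [ 0.99093078  0.66167396 -1.24197832  1.7902849   0.67478417  1.19669225
  2.48266422]
35 -0.09 0.05 [-0.2   0.99  0.92  1.92 -1.45  1.75 -1.89]
35 0.04 0.2 [-0.6   0.73  1.15  2.   -1.46  1.73 -2.22]
35 0.08 0.2 [-0.68  0.72  1.15  2.01 -1.5   1.68 -2.26]
45 -0.09 0.05 [-0.4   1.06  1.14  1.97 -1.5   1.75 -1.94]
45 0.04 0.2 [-0.78  0.83  1.38  1.99 -1.44  1.74 -2.29]
45 0.08 0.2 [-0.86  0.82  1.38  2.   -1.48  1.7  -2.34]
55 -0.09 0.05 [-0.58  1.2   1.36  2.   -1.56  1.8  -1.99]
55 0.04 0.2 [-0.89  0.71  1.38  1.97 -1.26  1.54 -2.42]
55 0.08 0.2 [-0.96  0.71  1.38  1.97 -1.29  1.51 -2.48]
60 -0.09 0.05 [-0.63  1.15  1.36  2.01 -1.49  1.68 -2.04]
60 0.04 0.2 [-0.95  0.66  1.38  1.96 -1.17  1.45 -2.5 ]
60 0.08 0.2 [-1.02  0.67  1.38  1.95 -1.2   1.43 -2.56]
-1 [-0.54728754  0.38427099  0.73212129  1.86015235 -0.30038972  1.01012194
  0.10782948]
35 -0.09 0.05 [-0.14  0.94  0.84  1.92 -1.4   1.68  1.24]
35 0.04 0.2 [-0.51  0.62  1.    2.   -1.38  1.61  0.9 ]
35 0.08 0.2 [-0.55  0.57  0.95  2.01 -1.4   1.52  0.85]
45 -0.09 0.05 [-0.2   0.8   0.83  1.96 -1.29  1.46  1.13]
45 0.04 0.2 [-0.57  0.48  0.96  1.98 -1.2   1.39  0.74]
45 0.08 0.2 [-0.57  0.43  0.87  1.99 -1.19  1.3   0.68]
55 -0.09 0.05 [-0.33  0.72  0.88  1.99 -1.21  1.3   1.02]
55 0.04 0.2 [-0.58  0.35  0.85  1.96 -0.96  1.2   0.53]
55 0.08 0.2 [-0.6   0.33  0.78  1.96 -0.96  1.14  0.46]
60 -0.09 0.05 [-0.42  0.71  0.95  2.   -1.18  1.25  0.97]
60 0.04 0.2 [-0.59  0.31  0.8   1.95 -0.84  1.14  0.41]
60 0.08 0.2 [-0.64  0.31  0.77  1.94 -0.85  1.1   0.35]
```

Run:
```python
from geo import *
D=ori(np.pi/2,-1)
move_gripper(0.0,20)
move_ptp(w(-.107,-.040,.20),D); print(read_time_s())
im=read_camera("top"); cv2.imwrite("pics/top1.png",im[:,:,::-1])
im=read_camera("wrist"); cv2.imwrite("pics/wrist1.png",im[:,:,::-1])
for n in ["tin","tin_center","lid_tab"]:
    for cam,z in (("top",0),("wrist",0)):
        z={"tin":0,"tin_center":.021,"lid_tab":.055}[n]
        print(cam,n,[(d["at"],round(d["confidence"],2),np.round(onplane(cam,d["at"],z),3).tolist()) for d in tip_of(cam,n)])
print(read_time_s(),read_eef_pos(),w(-.107,-.04,.2),read_finger_gap())
```

```text
4.225
top tin [([377.9, 216.0], 0.67, [0.513, -0.153, 0.0])]
wrist tin [([286.3, 257.1], 0.97, [0.513, -0.167, 0.0]), ([271.5, 169.2], 0.78, [0.521, -0.059, 0.0]), ([275.8, 5.5], 0.61, [0.565, 0.101, 0.0])]
top tin_center []
wrist tin_center [([283.4, 269.7], 0.68, [0.51, -0.173, 0.021]), ([270.5, 177.3], 0.58, [0.522, -0.065, 0.021])]
top lid_tab [([306.3, 278.2], 0.75, [0.351, 0.057, 0.055])]
wrist lid_tab [([283.1, 151.9], 0.79, [0.546, -0.038, 0.055]), ([68.5, 98.9], 0.7, [0.363, 0.051, 0.055])]
4.625 [ 0.57768077 -0.0742539   0.20001352] [np.float64(0.57762951044643), np.float64(-0.0743636361341385), 0.2] -0.00020078053608592417
```

View pics/wrist1.png

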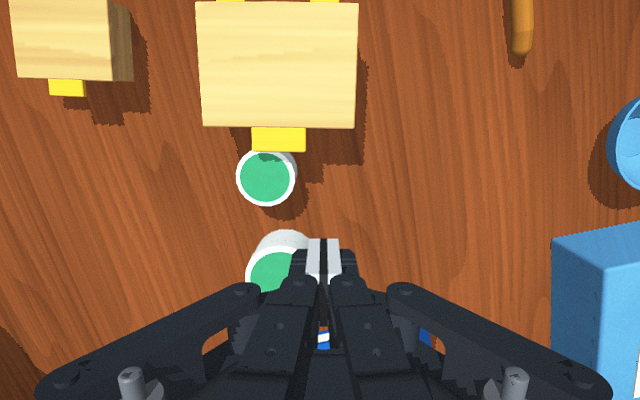

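The wrist view shows the lid corners at about (204,127) and (355,128), the tab's front edge from (252,152) to (305,151), and the small tin's disc at (266,177). The large tin is behind the fingers at (275,265). I'll refine from these.

Run:
```python
from geo import *
def b(P): d=np.array(P)-[BX,BY,0]; return np.round([d@ex,d@ey,P[2]],4)
for n,uv,z in [("fl",(204,127),.06),("fr",(355,128.5),.06),("bl",(195.5,2),.06),("br",(358.5,3),.06),("tabl",(252,152),.059),("tabr",(305.5,151),.059),("tinc",(266,177),.042),("tin left",(236,177),.042),("tin R",(297,177),.042)]:
    print(n,b(onplane("wrist",uv,z)))
```

```text
fl [-0.0546  0.0681  0.06  ]
fr [-0.0563 -0.0682  0.06  ]
bl [0.0482 0.0668 0.06  ]
br [ 0.0464 -0.0688  0.06  ]
tabl [-0.0775  0.026   0.059 ]
tabr [-0.0767 -0.0234  0.059 ]
tinc [-0.1045  0.0171  0.042 ]
tin left [-0.1044  0.047   0.042 ]
tin R [-0.1045 -0.0137  0.042 ]
```

Run:
```python
from geo import *
movel(w(-.105,-.041,.036),speed=.15); print(read_time_s(),read_ft_force())
movel(w(-.105,.03,.036),speed=.06); print(read_time_s(),read_ft_force())
movel(w(-.105,.095,.036),speed=.06); print(read_time_s(),read_ft_force())
im=read_camera("scene"); cv2.imwrite("pics/scene2.png",im[:,:,::-1])
movel(w(-.105,.075,.036),speed=.1)
movel(w(-.125,.03,.20),speed=.25)
im=read_camera("wrist"); cv2.imwrite("pics/wrist2.png",im[:,:,::-1])
im=read_camera("scene"); cv2.imwrite("pics/scene3.png",im[:,:,::-1])
def b(P): d=np.array(P)-[BX,BY,0]; return np.round([d@ex,d@ey,P[2]],4)
for cam in("wrist","scene"):
    print(cam,[(d["at"],round(d["confidence"],2),b(onplane(cam,d["at"],.021))) for d in tip_of(cam,"tin_center")])
print(read_time_s())
```

```text
5.8667 [-0.22041877  0.21564977  0.3936846 ]
7.2 [ 0.09836548  0.5183527  -0.44656088]
8.4333 [-0.06761738  1.16118379  0.1031778 ]
wrist [([339.2, 153.6], 0.75, array([-0.102 ,  0.0169,  0.021 ])), ([349.3, 253.4], 0.73, array([-0.2139,  0.004 ,  0.021 ]))]
scene [([288.9, 175.8], 0.97, array([-0.2123,  0.0149,  0.021 ]))]
9.8667
```

View pics/wrist2.png

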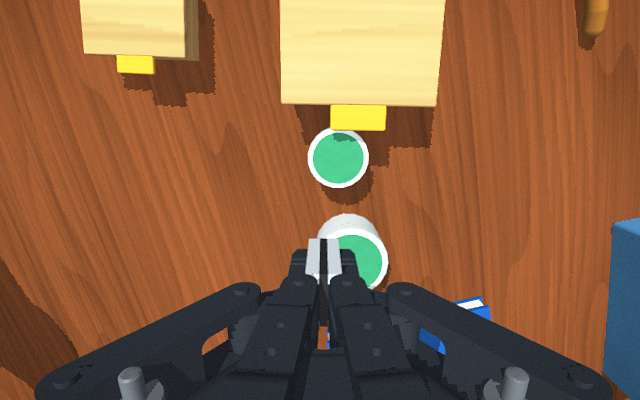

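View pics/scene3.png

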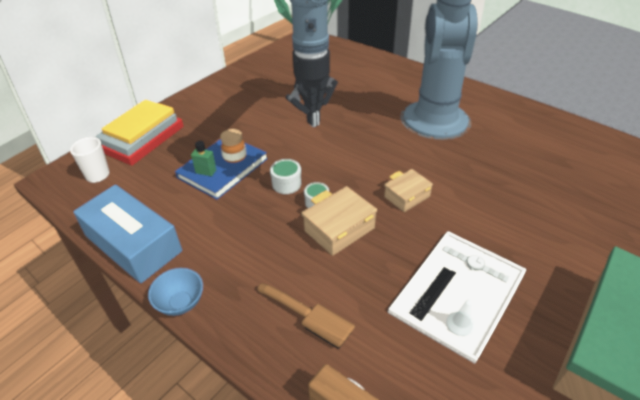

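```bash
python3 - <<'E'
from geo import *
p=np.array(read_eef_pos()); r=R.from_quat(read_tcp_rot()); print(p,w(-.125,.03,.2),r.as_matrix())
tip=p+r.apply([0,0,.019])
for cam in("scene","wrist"): print(cam,proj(cam,[p,tip]))
print(read_finger_gap(), read_qpos())
E
python3 -c "
import cv2
a=cv2.imread('pics/scene2.png')[60:260,220:460]
cv2.imwrite('pics/s2c.png',cv2.resize(a,(720,600),interpolation=cv2.INTER_CUBIC))"
```

```text
[ 0.50367457 -0.07744126  0.19812825] [np.float64(0.505438641813473), np.float64(-0.0778961261934498), 0.2] [[ 2.00936574e-01  9.79596265e-01 -3.95615645e-03]
 [ 9.79603602e-01 -2.00939459e-01 -3.41825138e-04]
 [-1.12979857e-03 -3.80677994e-03 -9.99992116e-01]]
scene [[313.59971875 131.09955461]
 [313.84096344 137.99712403]]
wrist [[324.05159315 242.17582121]
 [323.96097907 229.33389106]]
-0.00017909871273012485 [-6.66116077e-01  1.61794536e-01  8.11419303e-01  1.97442943e+00
 -1.33092925e-01  1.06294044e+00  1.89122909e-03]
```

View pics/s2c.png

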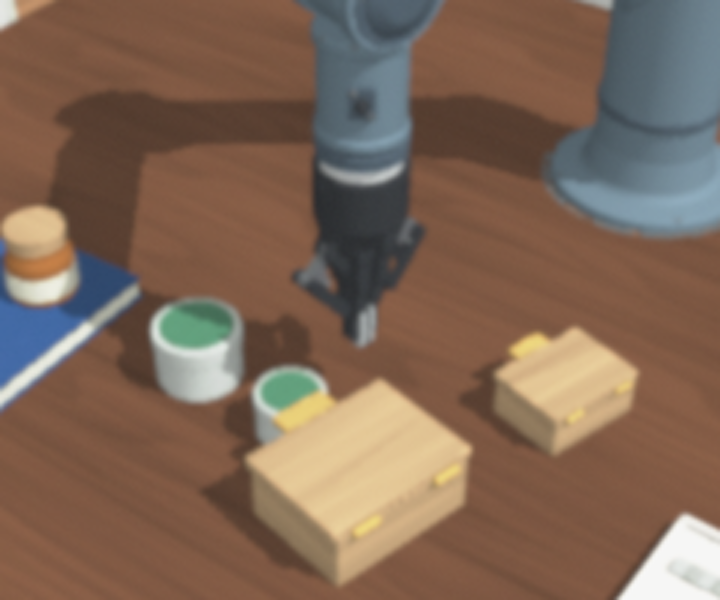

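Run:
```python
from geo import *
for z in (.017,.036,.05,.06,.08): print(z,proj("scene",[w(-.105,.095,z)]))
for z in (.15,.18,.2,.22,.24): print(z,proj("scene",[w(-.125,.03,z)]),proj("wrist",[w(-.125,.03,z)]))
im=read_camera("scene"); cv2.imwrite("pics/scene4.png",cv2.resize(im[60:160,260:380,::-1],(720,600),interpolation=cv2.INTER_CUBIC))
print(read_eef_pos())
```

```text
0.017 [[339.54415357 183.87161169]]
0.036 [[339.62760504 178.20157883]]
0.05 [[339.68986594 173.94327432]]
0.06 [[339.73474008 170.85898619]]
0.08 [[339.82549753 164.58149469]]
0.15 [[313.52589223 148.60074252]] [[326.84574214 213.85163076]]
0.18 [[313.17119092 137.99358371]] [[327.21650191 229.98648933]]
0.2 [[312.9278776  130.70101885]] [[327.53233506 243.75786178]]
0.22 [[312.67892378 123.22538636]] [[327.92686342 260.99571932]]
0.24 [[312.4241884  115.56127992]] [[328.43318846 283.17638712]]
[ 0.50401713 -0.07759729  0.19844415]
```

View pics/scene4.png

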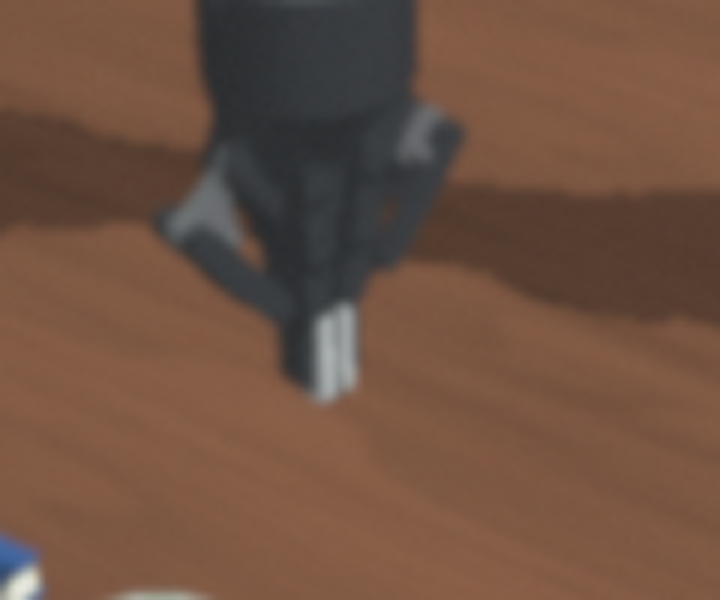

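The small tin did not move; it is still at (339,154) in the wrist view. The scene crop puts the fingertip at about (314,127), roughly 30 mm higher than the nominal tip offset, so the finger passed above the tin. I'll go back beside the tin and find the surface by gentle stepped descent.

Run:
```python
from geo import *
D=ori(np.pi/2,-1)
movel(w(-.105,-.043,.12),D,speed=.3)
movel(w(-.105,-.043,.034),D,speed=.2)
pause(.1); f0=np.array(read_ft_force()); print(f0,read_eef_pos(),read_time_s())
im=read_camera("scene"); cv2.imwrite("pics/scene5.png",cv2.resize(im[120:240,250:410,::-1],(800,600),interpolation=cv2.INTER_CUBIC))
im=read_camera("wrist"); cv2.imwrite("pics/wrist5.png",im[:,:,::-1])
for z in np.arange(.030,.003,-.004):
    movel(w(-.105,-.043,z),speed=.04)
    f=np.array(read_ft_force())-f0; print(round(z,3),np.round(f,1),np.round(read_eef_pos(),4),round(read_time_s(),2))
    if abs(f[2])>3: break
```

```text
[0.22600708 0.03468946 0.51516344] [ 0.58282829 -0.07356274  0.03637266] 11.1167
0.03 [ 0.8  0.  -0. ] [ 0.5809 -0.0729  0.03  ] 11.47
0.026 [-0.6 -0.3 -1. ] [ 0.5805 -0.0729  0.0255] 11.72
0.022 [-0.1 -0.6 -0.3] [ 0.5806 -0.073   0.0216] 11.97
0.018 [-0.6 -0.7 -0.2] [ 0.5807 -0.0729  0.0177] 12.22
0.014 [ 0.2  0.2 -0. ] [ 0.5807 -0.0729  0.0137] 12.47
0.01 [-0.2  0.1 -0.1] [ 0.5807 -0.073   0.0097] 12.72
0.006 [-0.6  0.6 -0.1] [ 0.5807 -0.073   0.0057] 12.97
```

View pics/scene5.png

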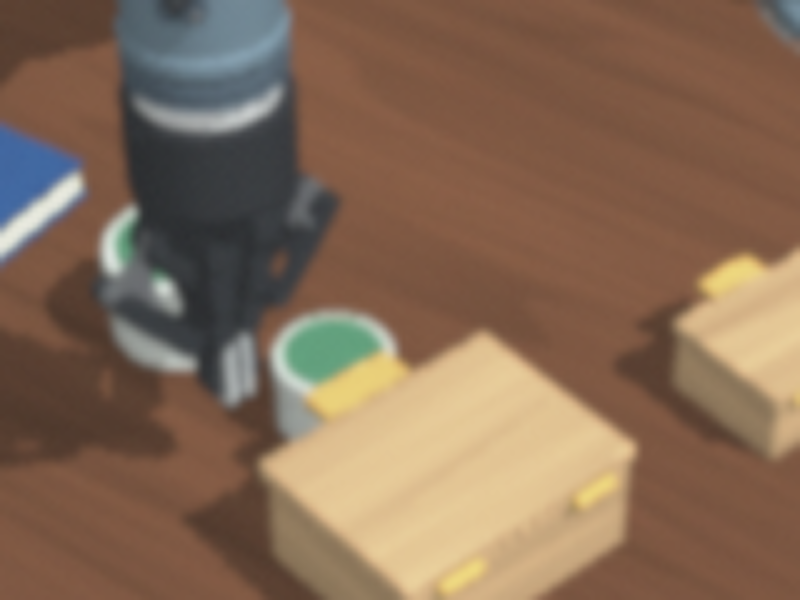

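View pics/wrist5.png

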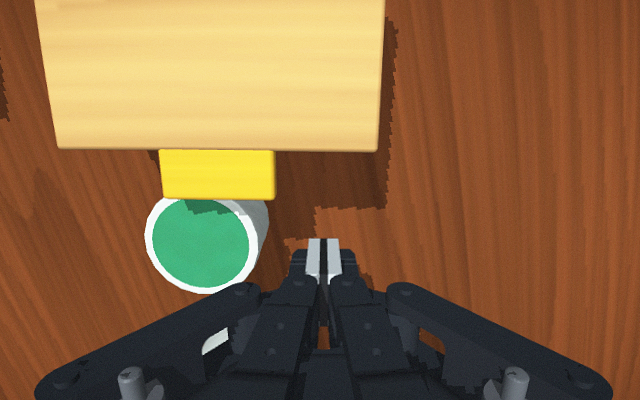

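Run:
```python
from geo import *
im=read_camera("scene"); cv2.imwrite("pics/scene6.png",cv2.resize(im[150:230,260:366,::-1],(795,600),interpolation=cv2.INTER_CUBIC))
p=np.array([.5828,-.0736,0])
for z in (.017,.036,.045,.05,.055): print(z,proj("scene",[p+[0,0,z]]))
p=np.array(read_eef_pos()); p[2]=0;print(p)
for z in (0,.01,.02,.03): print(z,proj("scene",[p+[0,0,z]]))
```

```text
0.017 [[296.36717345 209.18479508]]
0.036 [[295.94489795 203.47396277]]
0.045 [[295.74170449 200.72111506]]
0.05 [[295.62792572 199.17826243]]
0.055 [[295.51350312 197.62567254]]
[ 0.58081429 -0.0729912   0.        ]
0 [[297.45381061 213.82784074]]
0.01 [[297.24145673 210.90141157]]
0.02 [[297.02671866 207.93851459]]
0.03 [[296.80956305 204.93855563]]
```

View pics/scene6.png

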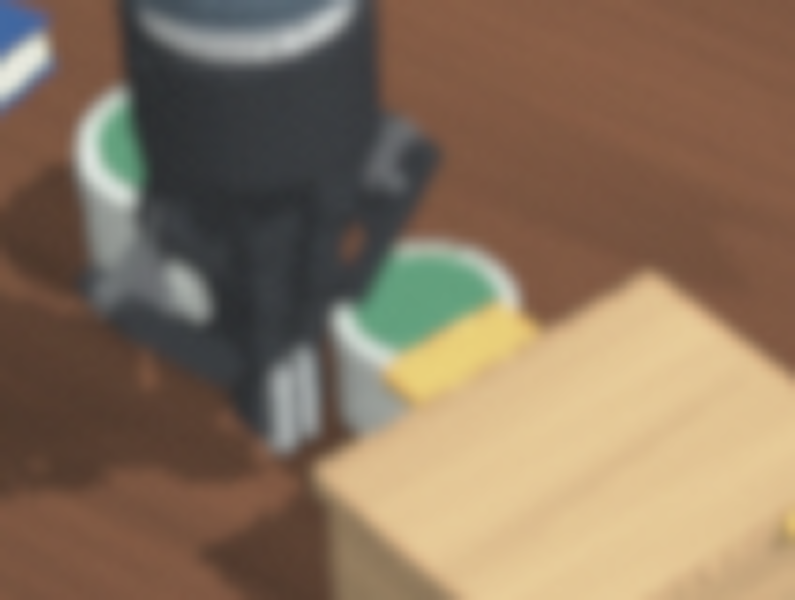

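Contact-free at TCP z 0.006, so the real tip is about 10 mm behind the TCP. The tip is now about 15 mm above the dresser top, a good height for pushing.

Run:
```python
from geo import *
movel(w(-.105,.0,.006),speed=.07); print(read_time_s(),read_ft_force(),read_eef_pos())
im=read_camera("wrist"); cv2.imwrite("pics/wrist7.png",im[:,:,::-1])
```

```text
13.7833 [0.66555285 0.362606   0.25328487] [ 0.53847269 -0.06409049  0.00589264]
```

View pics/wrist7.png

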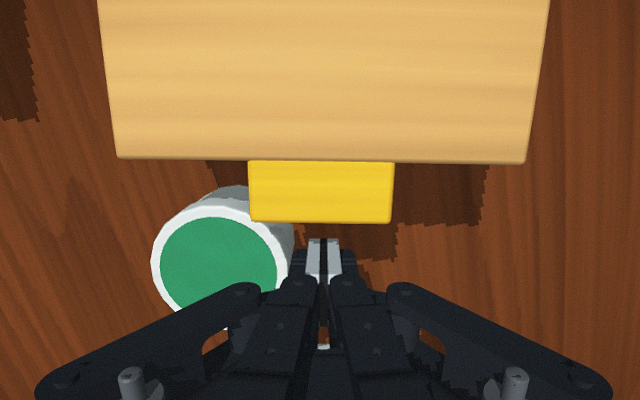

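The finger is against the tin, whose disc is at (218,265), and is pushing it clear of the tab at (320,192). I'll carry on.

Run:
```python
from geo import *
def b(P): d=np.array(P)-[BX,BY,0]; return np.round([d@ex,d@ey,P[2]],4)
movel(w(-.105,.098,.006),speed=.09); print(read_time_s(),read_ft_force(),b(read_eef_pos()))
movel(w(-.105,.080,.008),speed=.15)
movel(w(-.13,.0,.15),speed=.35)
im=read_camera("wrist"); cv2.imwrite("pics/wrist8.png",im[:,:,::-1])
for n,z in (("tin_center",.021),("tin",0),("lid_tab",.055)):
    print(n,[(d["at"],round(d["confidence"],2),b(onplane("wrist",d["at"],z))) for d in tip_of("wrist",n)])
im=read_camera("scene"); cv2.imwrite("pics/scene8.png",im[:,:,::-1])
print(read_time_s())
```

```text
15.075 [-0.42161625  0.3104638  -0.49599918] [-0.105   0.0977  0.006 ]
tin_center [([321.2, 130.0], 0.74, array([-0.0797,  0.0055,  0.021 ])), ([169.4, 157.6], 0.72, array([-0.1033,  0.1409,  0.021 ]))]
tin [([175.8, 153.1], 0.83, array([-0.1021,  0.1443,  0.    ])), ([324.1, 126.2], 0.29, array([-0.0775,  0.0032,  0.    ]))]
lid_tab [([65.3, 61.8], 0.64, array([-0.0256,  0.1965,  0.055 ]))]
16.2167
```

View pics/wrist8.png

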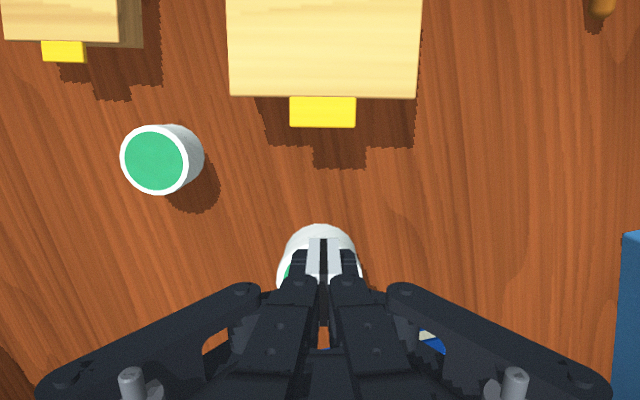

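View pics/scene8.png

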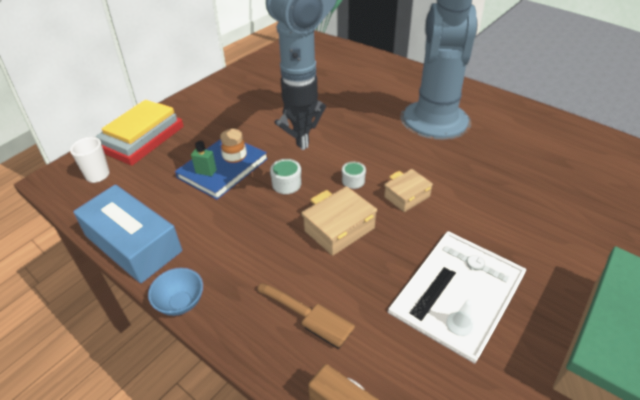

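The tin now stands at about (155,160) in the wrist view, well outside the box front: box-frame y is about 0.142, so its near edge is at 0.112 against the lid's half-width of 0.069. Nothing else moved. Next I'll tilt the tool and enter under the tab.

```bash
cat >> geo.py <<'E'
P=np.radians(55); d=np.array([np.cos(P),-np.sin(P)]); u=np.array([np.sin(P),np.cos(P)])
TIP=-.010; HALF=.011
def tcp_from_corner(C):
    t=np.array(C)-HALF*u; k=t-TIP*d
    return w(k[0],0,k[1])
def corner(th):
    E=np.array([.05,.05])+.126*np.array([-np.cos(th),np.sin(th)])+.001*np.array([np.sin(th),np.cos(th)])
    if th<=P: return E+(.021-.007*th/P)*d
    return np.array([.05,.05])+.112*np.array([-np.cos(th),np.sin(th)])
O=ori(P,-1)
E
python3 - <<'E'
from geo import *
C0=corner(0)-.007*u
for b in (.12,0): print(tcp_from_corner(C0-b*d))
print([np.round(inverse_kinematics(tcp_from_corner(corner(t)),O),2) for t in np.radians([0,50,103])])
move_ptp(tcp_from_corner(C0-.12*d),O); print(read_time_s())
movel(tcp_from_corner(C0-.05*d),O,speed=.2)
pause(.1)
im=read_camera("scene"); cv2.imwrite("pics/scene9.png",cv2.resize(im[100:260,230:430,::-1],(750,600),interpolation=cv2.INTER_CUBIC))
im=read_camera("wrist"); cv2.imwrite("pics/wrist9.png",im[:,:,::-1])
t=C0-.05*d-HALF*u
print("exp tip centre",proj("scene",[w(t[0],0,t[1])]),"tcp",proj("scene",[read_eef_pos()]),read_time_s(),read_ft_force())
E
```

```text
[np.float64(0.5314415862671433), np.float64(-0.10038730357117273), np.float64(0.11358015608740145)]
[np.float64(0.5453044104671396), np.float64(-0.03296863350675227), np.float64(0.015281910772722422)]
[array([-0.02,  0.61,  0.42,  1.99, -1.05,  1.04,  0.92]), array([-0.19,  0.42,  0.52,  1.99, -0.95,  1.11,  0.69]), array([-0.36,  0.37,  0.51,  1.99, -0.97,  1.04,  0.53])]
16.9417
exp tip centre [[309.54966448 185.78608875]] tcp [[310.37679495 189.10248794]] 17.6417 [0.24597669 0.60258586 0.05651591]
```

View pics/scene9.png

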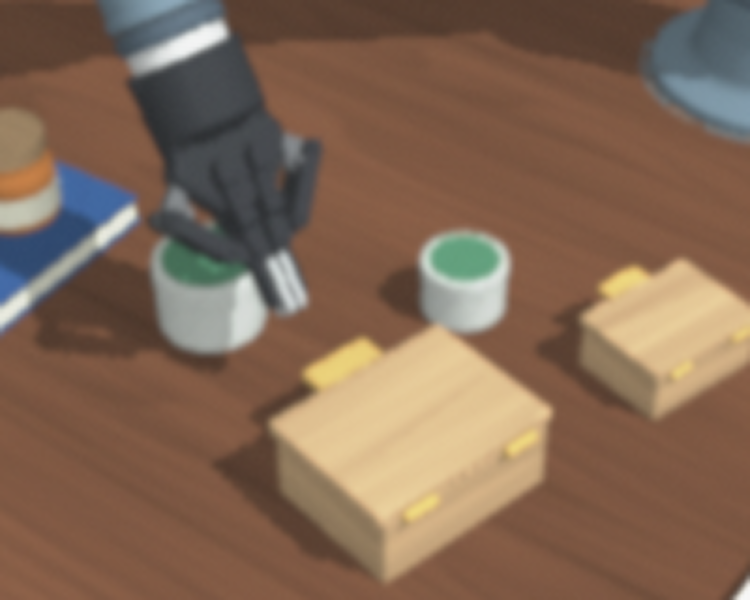

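View pics/wrist9.png

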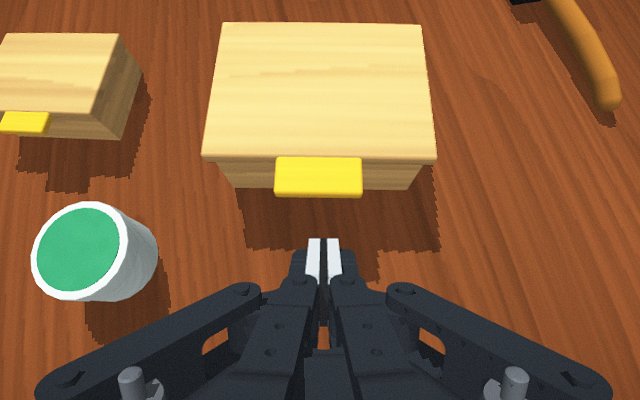

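The finger is aligned with the tab: tip at (324,240) and tab at (318,177) in the wrist view. The scene crop shows the tip about 8 mm shorter still, so I'll set the tip at 18 mm behind the TCP and go under.

```bash
sed -i 's/^TIP=-.010/TIP=-.018/' geo.py
python3 - <<'E'
from geo import *
C0=corner(0)-.007*u
movel(tcp_from_corner(C0),O,speed=.1); pause(.1)
print(read_time_s(),read_ft_force(),read_eef_pos())
im=read_camera("scene"); cv2.imwrite("pics/scene10.png",cv2.resize(im[120:240,240:400,::-1],(800,600),interpolation=cv2.INTER_CUBIC))
im=read_camera("wrist"); cv2.imwrite("pics/wrist10.png",im[:,:,::-1])
E
```

```text
18.475 [-0.05267406 -0.43744344  0.65991278] [ 0.54666233 -0.02934603  0.00907752]
```

View pics/scene10.png

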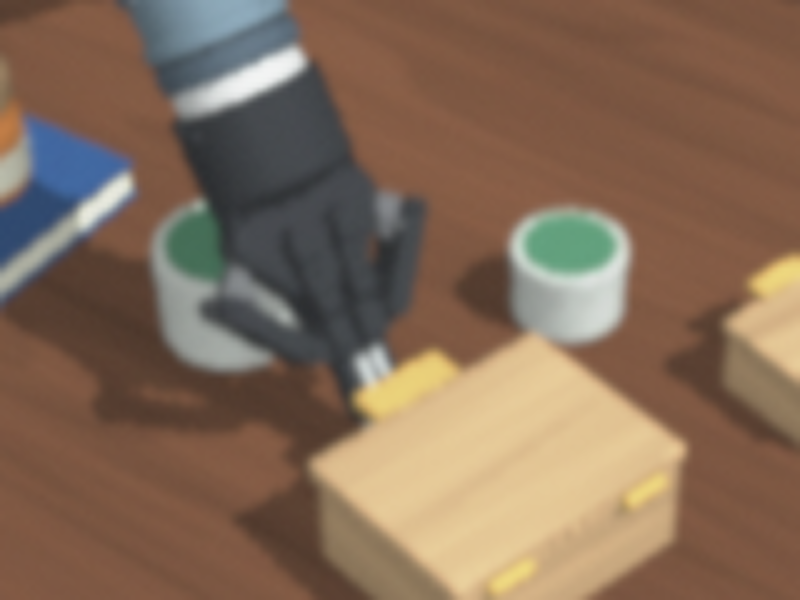

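View pics/wrist10.png

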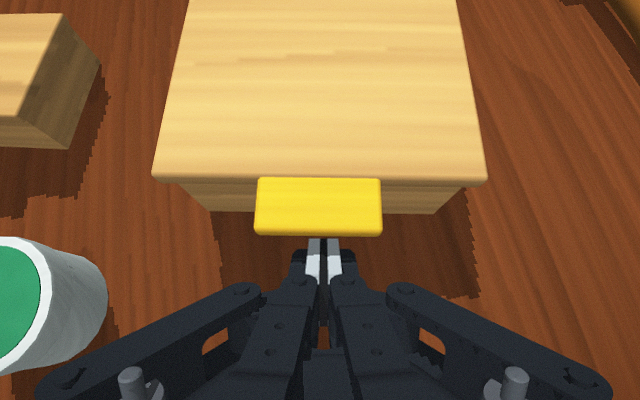

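Run:
```python
from geo import *
T=np.array(camera_params("wrist")["camera_from_world"]);o=-T[:3,:3].T@T[:3,3]
def b(P): D=np.array(P)-[BX,BY,0]; return np.round([D@ex,D@ey,P[2]],4)
print("cam",b(o))
for uv in [(323,235),(323,238)]:
    for z in (.06,.05,.04,.03,.02): print(uv,z,b(onplane("wrist",uv,z)))
k=b(read_eef_pos()); print("tcp",k)
for T_ in (0,-.01,-.018,-.025,-.03):
    t=np.array([k[0],k[2]])+T_*d
    for h in (0,.006,.011): C=t+h*u; print(T_,h,np.round(C,4),proj("wrist",[w(C[0],0,C[1])])[0])
```

```text
cam [-1.052e-01  1.000e-04  1.794e-01]
(323, 235) 0.06 [-0.0773 -0.0001  0.06  ]
(323, 235) 0.05 [-0.075  -0.0001  0.05  ]
(323, 235) 0.04 [-0.0726 -0.0001  0.04  ]
(323, 235) 0.03 [-0.0703 -0.0001  0.03  ]
(323, 235) 0.02 [-0.0679 -0.0001  0.02  ]
(323, 238) 0.06 [-0.0784 -0.0001  0.06  ]
(323, 238) 0.05 [-0.0762 -0.0001  0.05  ]
(323, 238) 0.04 [-0.074  -0.0001  0.04  ]
(323, 238) 0.03 [-0.0717 -0.0001  0.03  ]
(323, 238) 0.02 [-0.0695 -0.0001  0.02  ]
tcp [-0.0691 -0.0007  0.0092]
0 0 [-0.0691  0.0092] [322.72040966 241.8334002 ]
0 0.006 [-0.0642  0.0126] [322.71420771 231.18143683]
0 0.011 [-0.0601  0.0155] [322.70897829 222.14244566]
-0.01 0 [-0.0748  0.0174] [322.73381618 249.73555592]
-0.01 0.006 [-0.0699  0.0208] [322.72735483 238.53587982]
-0.01 0.011 [-0.0658  0.0237] [322.72190117 229.01994939]
-0.018 0 [-0.0794  0.0239] [322.74574968 256.75649013]
-0.018 0.006 [-0.0745  0.0274] [322.73907005 245.07888495]
-0.018 0.011 [-0.0704  0.0303] [322.73342692 235.14540551]
-0.025 0 [-0.0834  0.0297] [322.75721519 263.49058607]
-0.025 0.006 [-0.0785  0.0331] [322.75033725 251.36240501]
-0.025 0.011 [-0.0744  0.036 ] [322.74452129 241.03403186]
-0.03 0 [-0.0863  0.0338] [322.76606798 268.68243098]
-0.03 0.006 [-0.0814  0.0372] [322.7590447  256.21217551]
-0.03 0.011 [-0.0773  0.0401] [322.75310155 245.58315504]
```

The tip's leading corner sits about 5 mm behind the tab's front edge; the tab's lower edge is at row 235 with the pad tips just meeting it at row 238. I'll go 6 mm deeper and then lift the first part, checking as I go.

```bash
sed -i 's/(.021-.007\*th\/P)/(.027-.010*th\/P)/; s/+.112\*np/+.109*np/' geo.py
python3 - <<'E'
from geo import *
C0=corner(0)-.007*u
movel(tcp_from_corner(C0),O,speed=.06); print(read_time_s(),read_ft_force())
for t in (0,12,25):
    movel(tcp_from_corner(corner(np.radians(t))),O,speed=.08); print(t,read_time_s(),np.round(read_ft_force(),1))
im=read_camera("scene"); cv2.imwrite("pics/scene11.png",cv2.resize(im[120:240,240:400,::-1],(800,600),interpolation=cv2.INTER_CUBIC))
im=read_camera("wrist"); cv2.imwrite("pics/wrist11.png",im[:,:,::-1])
E
```

```text
18.825 [-0.56470637  0.08039038  0.94867731]
0 19.075 [-0.2  0.4 -0.7]
12 19.575 [ 0.8 -0.5 -1. ]
25 20.1 [-0.1 -0.3 -0.3]
```

View pics/scene11.png

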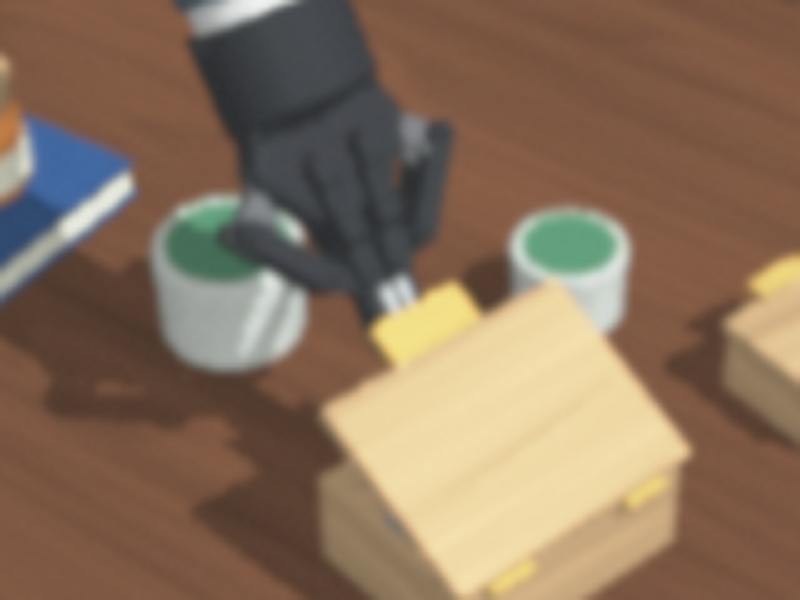

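View pics/wrist11.png

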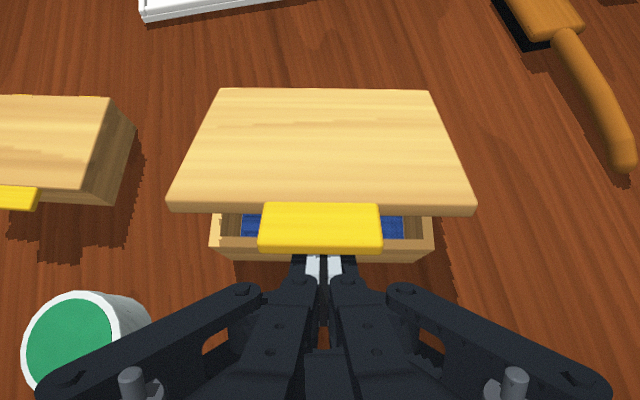

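The lid is up about 25°. The tab at (320,228) in the wrist view covers the fingertip, so it is well engaged. I'll carry on along the arc.

Run:
```python
from geo import *
for t in (38,50,60,72):
    movel(tcp_from_corner(corner(np.radians(t))),O,speed=.08); print(t,read_time_s(),np.round(read_ft_force(),1))
im=read_camera("scene"); cv2.imwrite("pics/scene12.png",cv2.resize(im[80:240,240:440,::-1],(750,600),interpolation=cv2.INTER_CUBIC))
im=read_camera("wrist"); cv2.imwrite("pics/wrist12.png",im[:,:,::-1])
```

```text
38 20.7167 [-0.1 -0.7 -0.5]
50 21.2 [-0.2 -0.2 -0. ]
60 21.5917 [-0.1 -1.3 -0.2]
72 22.025 [-0.2 -0.6 -1.3]
```

View pics/scene12.png

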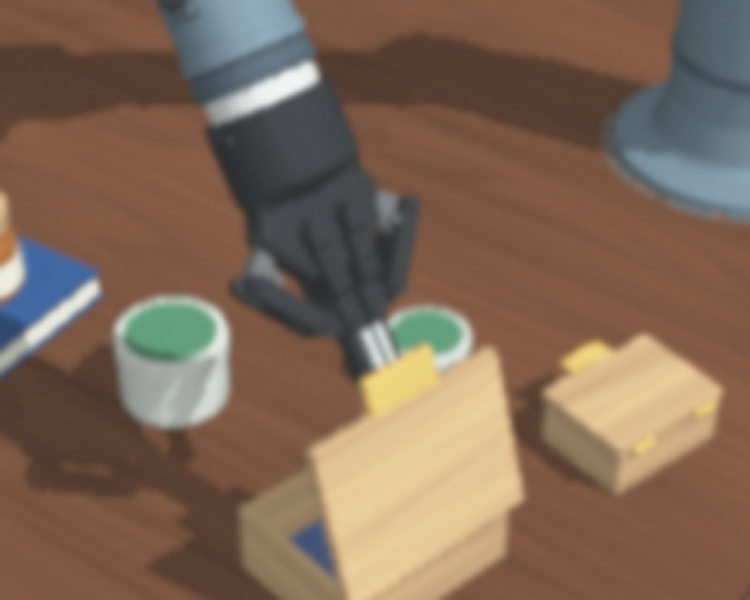

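View pics/wrist12.png

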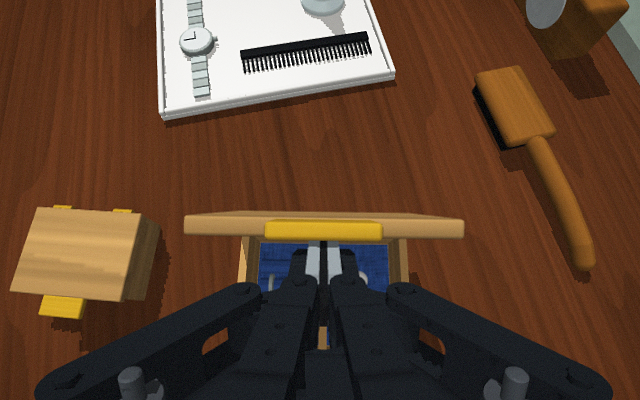

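The lid stands at about 70° with the fingertip behind the tab at (323,230). Now I'll take it over the top.

Run:
```python
from geo import *
for t in (82,92,100,106):
    movel(tcp_from_corner(corner(np.radians(t))),O,speed=.07); print(t,read_time_s(),np.round(read_ft_force(),1))
pause(.3)
im=read_camera("scene"); cv2.imwrite("pics/scene13.png",cv2.resize(im[80:240,240:440,::-1],(750,600),interpolation=cv2.INTER_CUBIC))
im=read_camera("wrist"); cv2.imwrite("pics/wrist13.png",im[:,:,::-1]);print(read_time_s())
```

```text
82 22.55 [ 0.6 -0.5  0. ]
92 22.975 [-0.5 -0.4 -0.5]
100 23.3417 [0.6 0.1 0.7]
106 23.6583 [-0.6 -0.1  0.3]
24.0583
```

View pics/scene13.png

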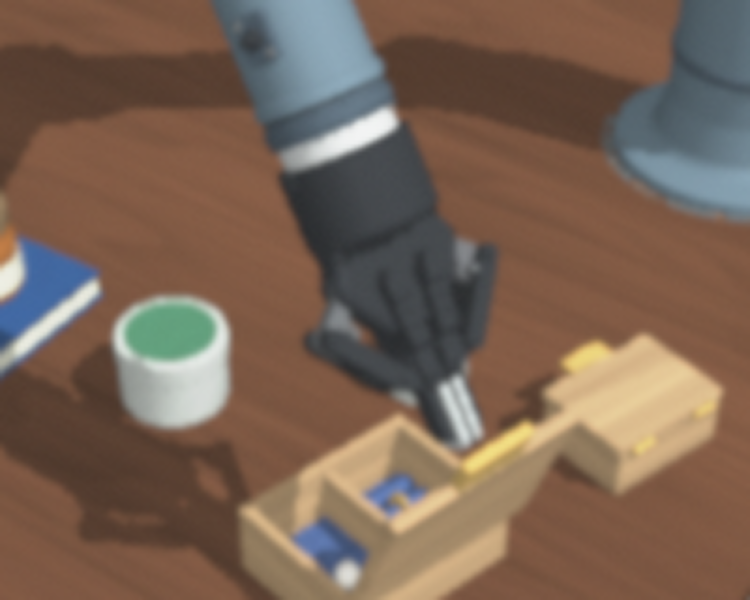

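View pics/wrist13.png

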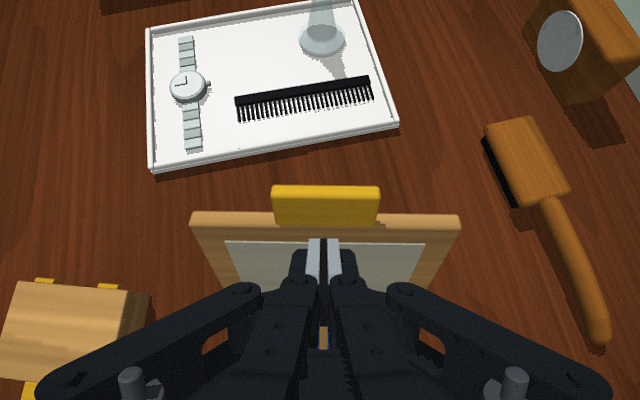

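The lid has fallen back past the finger; its lined underside shows at (325,260) and the tab at (326,205). I'll withdraw the hand along its own axis and check.

Run:
```python
from geo import *
C=corner(np.radians(106))
movel(tcp_from_corner(C+[-.03,.01]),O,speed=.1)
movel(tcp_from_corner(C+[-.14,.10]),O,speed=.2)
pause(.5)
def b(P): D=np.array(P)-[BX,BY,0]; return np.round([D@ex,D@ey,P[2]],4)
for c_ in("scene","top","wrist"):
    im=read_camera(c_); cv2.imwrite(f"pics/{c_}14.png",im[:,:,::-1])
    print(c_,[d_["at"]+[round(d_["confidence"],2)] for d_ in tip_of(c_,"lid_tab")])
    print(c_,[(d_["at"],b(onplane(c_,d_["at"],.021))) for d_ in tip_of(c_,"tin_center")])
for a in (1.7,1.92):
    pt=w(.05-.126*np.cos(a),0,.05+.126*np.sin(a)); print(a,[np.round(proj(c_,[pt])[0],1) for c_ in("scene","top","wrist")])
print(read_time_s(),read_ft_force())
```

```text
scene [[393.2, 175.5, 0.59], [354.5, 173.6, 0.45]]
scene [([351.8, 175.3], array([-0.1056,  0.1383,  0.021 ])), ([286.7, 175.3], array([-0.2177,  0.0118,  0.021 ]))]
top [[308.1, 277.7, 0.97], [273.7, 186.6, 0.66], [339.7, 256.4, 0.44]]
top [([340.9, 255.3], array([-0.1074,  0.1336,  0.021 ])), ([386.1, 214.9], array([-0.2175,  0.0047,  0.021 ]))]
wrist [[327.1, 84.3, 0.87], [142.6, 247.6, 0.87]]
wrist []
1.7 [array([362.5, 187.4]), array([280.6, 187.5]), array([323.6, 107.5])]
1.92 [array([371.8, 196.6]), array([270.3, 186.6]), array([323.6,  86. ])]
26.3333 [-0.25086829 -0.21727918 -0.96163596]
```

View pics/scene14.png

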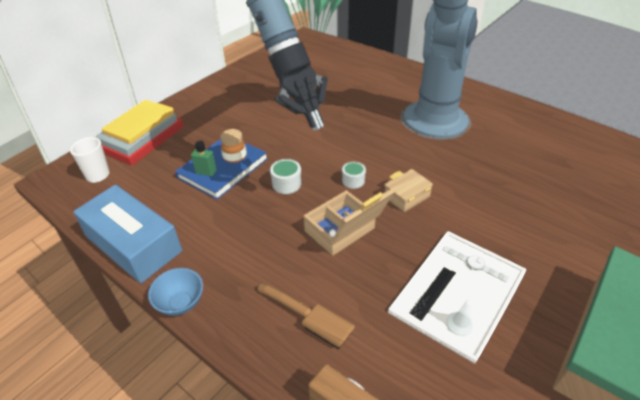

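View pics/top14.png

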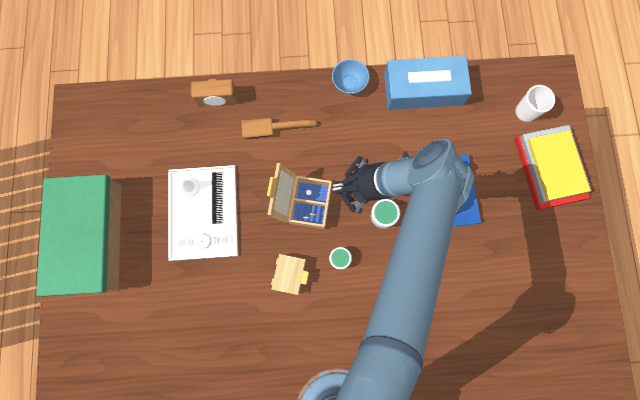

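View pics/wrist14.png

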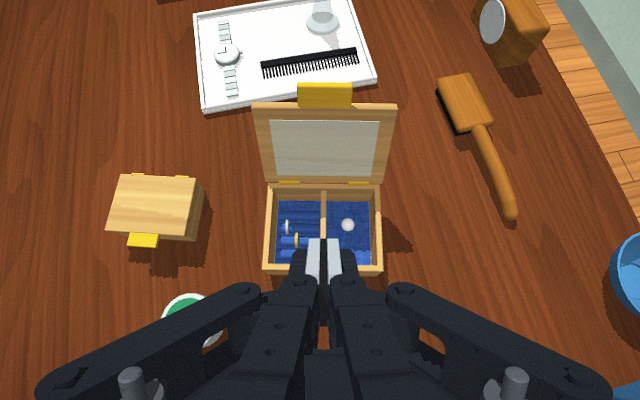

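The lid leans back at its stop: the tab is at (327,84) in the wrist view, against (324,86) predicted for 1.92 rad. The tin stands clear and the other things are where they were. I'll raise the hand further and hand in.

Run:
```python
from geo import *
p=read_eef_pos()
try: movel([p[0],p[1],p[2]+.08],speed=.2)
except MotionError as e: print(e)
pause(.3)
im=read_camera("scene"); cv2.imwrite("pics/scene15.png",im[:,:,::-1])
print(read_time_s(),[d_["at"] for d_ in tip_of("scene","lid_tab")]); sign_off()
```

```text
27.2333 [[393.8, 174.0], [370.0, 199.5]]
the job is handed in; nothing more can be done
```

View pics/scene15.png

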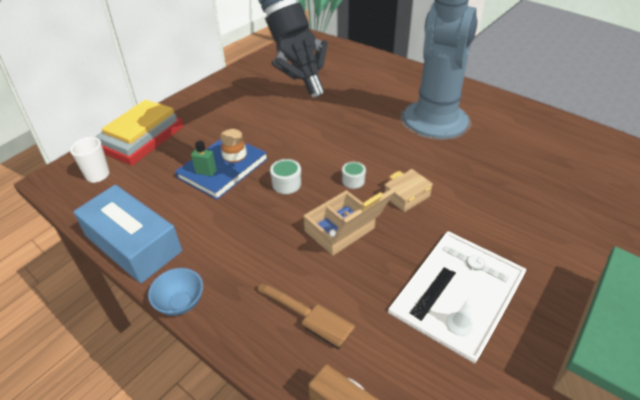

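I pushed the small tin sideways, upright, toward the robot and clear of the front of the larger box. I then lifted the lid by its tab with one closed fingertip, took it past vertical and withdrew the hand. I handed in at about 27 s.

**Last checks:**
- **Lid:** it leans back at its stop. The tab measured (327,84) in the wrist view, against (324,86) predicted for 1.92 rad.
- **Tin:** it stands with its centre about 0.138 m to the side of the box's middle. Its near edge is therefore about 4 cm outside the lid's side.
- **Other things:** the other things look unmoved in the pictures.
- **Forces:** sampled tool forces stayed around 1 N or less.

**What failed or disagreed:**
- **First push:** the finger passed over the tin without touching it. In the pictures the closed fingertips end about 10–20 mm behind the TCP, not 19 mm ahead of it as stated. I found this with a stepped descent and corrected for it.
- **Tab finder:** it sometimes reported the small box's tab or the tin instead, so I checked its results against the pictures.

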